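# Lengthen the shorter crutch leg by one hole

### The arm

A 6-joint arm with a two-finger parallel gripper is mounted at the origin on a cart in front of the work surface, level with it; the furniture and walls round the work are solid. World frame = base frame: x ahead of the robot, y to its left, z up, the work surface at z = 0. Lengths are in mm, angles in rad, forces in N, time in s.
With the tool pointing down it reaches from about 350 to 975 mm from the base axis. Payload 4.9 kg.
Tool frame: the origin (TCP) lies on the centre line of the jaws, within the pads' length; the fingertips stand 17 mm ahead of it and the grasp point (between the pads) lies 2 mm behind it; z points along the fingers, y is the line along which they close (so a half turn about z gives the same grasp; the last joint's range is limited). The gripper opens to 85 mm and grips with 20 to 120 N. Pads are 22 mm wide; open, the fingers measure 114 mm over their backs; the gripper's body (76 mm by 85 mm) begins 54 mm behind the grasp point. The pads swing forward as they close: fully open they stand 13 mm farther back than shut.
Start: joints at [-1.291, 0.053, 1.613, -0, 1.476, -0.119], TCP at [242.689, -575.937, 248.304] pointing down, gripper open.
Joint ranges: [-3.01, 3.01], [-1.01, 2.22], [0.06, 2.58], [-1.02, 4.17], [0.09, 2.62], [-3.14, 3.14]. Speed limits (rad/s): [2.57, 2.57, 3.14, 3.14, 3.14, 3.14].

### API

Orientations are given as a unit quaternion [w, x, y, z].
In Python, from plant import read_state, grab_frame, workorder gives the robot as it stands.
- The arm moves only by the tool send_rows, never from a script. Its argument "moves" is a list of rows, each a list of 7 numbers: the shift along the world's x, y, z in mm, then the turn, a rotation vector about the world's x, y, z in rad, then the opening, from 0 (shut) to 1 (fully open). A call has 1 to 12 rows; each row shifts and turns the commanded pose from where the row before left it; what a row does not reach is not made up. A row lasts 1/12 s, in which the tool goes at most 41.7 mm and 7.16 degrees, less where a joint would pass 70% of its speed; a pose out of reach is approached as far as the arm can. A call with a gripper value outside its range is refused whole. The fingers move at their own pace and stop on an object; the grip force is fixed at half the most. Time passes only in rows, so rows that do not move let the fingers close. It gives the time, the measured TCP pose, the force, the opening and the grip force at its end, in the units of the state.
- read_state(): the state, without advancing time (a new reading comes with each control period).
- grab_frame(name): name is "side" or "top" or "wrist"; returns a dict with "pixels" (400x640x3 uint8, red, green, blue), "vfov" (degrees; the focal length in pixels is half the picture's height over the tangent of half this angle, whatever the lens; pixels are square), "cx", "cy" (the principal point, pixels), "dist" ([k1, k2, p1, p2, k3] as OpenCV has them; the pictures are not rectified), "origin" and "rotation" of the camera in the world; the wrist camera has in their place "T_tool_cam" (4x4, takes a point from camera to tool coordinates, whose origin is the TCP and whose axes are the flange's). Camera axes: x right, y up, looking along -z (the intrinsics and any distortion apply to the point x, -y, -z); pixel columns grow to the right and rows downward; lengths in mm; the calibration is good to about 2 mm. A picture is of the moment at which its call begins: read the wrist's pose just before it. There is no depth.
- workorder.close_job(): hands the job in; it is judged then, once.
The state is a dict: "time": time; "joint_positions": joint angles; "joint_velocities": joint speeds; "joint_torque": joint torques, N m; "ee_pos": TCP position; "tool_rot": TCP orientation; "contact_force": force on the tool from outside, world axes, zero at the start; "ft_torque": the same for the moment, N m; "opening": finger opening in mm; "finger_force": force on a finger pad.
Only numpy, scipy, OpenCV 4.12 (cv2) and the standard library are available. Lean on these libraries where they do the work, as an engineer would, in place of code of your own. Each camera call takes 0.05 s, during which the arm holds its last target. There are 200 camera calls.

### The job

Two telescoping crutch legs lie clamped in bench holders, and one is set one hole shorter than the other. On the shorter leg, pinch the two snap buttons flush and slide the outer tube one hole outward, away from its rubber foot, until the buttons snap out in the next hole and the leg is as long as its mate. Let go, and leave the longer leg set as it is.

Things in the scene. Friction and masses are not known exactly. Their poses are not given: they have to be found in the camera images.
- short_holder: Fixed holder of the shorter leg: grey plate 260x60x12 mm. Origin on the table; x along the leg to its rubber foot, y across, z up. Tube axis 70 mm up. Outer tube: aluminium, diameter 28, at the start from x=-124 (plugged end) to +57 (mouth, black collar). From the mouth a 22 mm steel inner tube runs on through a black jaw (x=85 to 119, 88 high) to the foot. Low rest under the tube at x=-91 to -109.
- short_grip (a point): Point on the tube's axis midway between the shorter leg's two snap buttons, 70 mm above the table; axes as the holder's. The steel buttons, 8 mm across, sit in the inner tube and stand out 6 mm through holes in both flanks (+y and -y) of the outer tube: 40 mm over both. It stays put when the outer tube slides. The leg gives sideways up to 6 mm on its soft jaw (800 N/m) and springs back.
- short_tube (a joint): Slide of the shorter leg's outer tube, m: 0 at the start, growing as it moves along the holder's -x (longer). Three holes a flank, 30 mm apart, joined by a narrow slot: locks at 0, 0.030, 0.060 (1.5 mm play). Slides (about 1.5 N) only with both buttons pressed or riding in the slot. At the next hole they snap out and stop it firmly; fingers going 2 to 4 mm too far just slip.
- short_button (a joint): Press of the shorter leg's +y button, m: 0 = fully out, 0.006 = flush with the outer tube. The other is alike. Spring 3 N out, 6 N flush. They free the tube from 0.0038 and stay there while riding between holes. Fingers pinching the outer tube across y at short_grip press both flush and hold the tube at once; the tube then carries the fingers clear of the buttons.
- long_tube (a joint): The same slide on the longer leg, an equal leg in an equal holder beside the shorter one, on its left or right. It stands at 0.030, its second hole: about 58 mm of bare steel inner tube shows between its collar and jaw, against 28 mm on the shorter leg.

How it is judged:
By the outcome, as a careful person would: the job done as asked, in the order asked, and still so for the second after the job is handed in, with the robot touching nothing.
It also fails if it takes over 29 s, if anything falls off the work surface, if the arm or the gripper's body presses on something with over 40 N, if the wrist force passes 120 N, or if a joint passes its speed limit or range.

## Working session

There is one attempt and no reset: what is moved stays moved. The work goes in short steps, Python scripts to look and compute and a tool call to move; the robot and the scene stay as the last step left them, time stands still between calls to the robot, and variables do not carry over. Pictures are saved under pics/ and viewed, at most 10 in all, crops included, and the job is handed in when it is done.

Besides the shell and the picture viewer there is one more tool, called after "Request:" in YAML: its name, and indented under it one key for each argument. send_rows: Moves the arm, as the interface text tells. Its arguments: {"type":"object","properties":{"moves":{"type":"array"}},"required":["moves"]}

```bash
mkdir -p pics; cat > h.py <<'E'
import numpy as np,cv2,pickle
from plant import read_state,grab_frame,workorder
def K(f):
    F=200/np.tan(np.radians(f["vfov"])/2); return np.array([[F,0,f["cx"]],[0,F,f["cy"]],[0,0,1.]])
def snap(n,fn):
    s=read_state(); f=grab_frame(n); f["state"]=s
    pickle.dump(f,open(f"pics/{fn}.pkl","wb")); cv2.imwrite(f"pics/{fn}.png",f["pixels"][:,:,::-1]); return f
def load(fn): return pickle.load(open(f"pics/{fn}.pkl","rb"))
def Rq(q):
    from scipy.spatial.transform import Rotation as R
    return R.from_quat([q[1],q[2],q[3],q[0]]).as_matrix()
def cam(f):
    if "T_tool_cam" in f:
        s=f["state"];T=np.eye(4);T[:3,:3]=Rq(s["tool_rot"]);T[:3,3]=s["ee_pos"];T=T@np.array(f["T_tool_cam"]);return T[:3,3],T[:3,:3]
    return np.array(f["origin"]),np.array(f["rotation"])
def ray(f,u,z):
    o,R=cam(f); p=cv2.undistortPoints(np.array([[u]],float),K(f),np.array(f["dist"],float))[0,0]
    d=R@np.array([p[0],-p[1],-1]); return o+d*(z-o[2])/d[2]
def proj(f,P):
    o,R=cam(f); c=(np.atleast_2d(P)-o)@R; c=c*[1,-1,-1]
    return cv2.projectPoints(c,np.zeros(3),np.zeros(3),K(f),np.array(f["dist"],float))[0][:,0]
E
python3 - <<'E'
from h import *
a=snap("top","t0");b=snap("side","s0")
for f in(a,b):print(f["origin"],np.array(f["rotation"]).round(3).tolist(),f["vfov"],f["dist"])
s=read_state();print(s)
E
```

```text
[ 424.29212808   -7.20207226 1039.55068584] [0.709, 0.047, -0.04, -0.703] 49.38073461987416 [-0.1019077  0.         0.         0.         0.       ]
[470.96769351 697.93607739 569.69686212] [-0.05, -0.015, 0.472, 0.88] 50.74238345410549 [0.00115823 0.         0.         0.         0.        ]
{'time': 0.1, 'joint_positions': array([-1.29101547e+00,  5.33510487e-02,  1.61413696e+00, -9.18690306e-06,
        1.47599798e+00, -1.19025582e-01]), 'joint_velocities': array([ 0.00134407, -0.00211815, -0.00414507,  0.00141974,  0.00053967,
       -0.00116947]), 'joint_torque': array([ 9.40815589e-04, -3.94906318e+01, -3.71362352e+01, -5.67032032e-05,
        3.87878987e-03,  5.93756340e-06]), 'ee_pos': array([ 242.53712779, -575.4538066 ,  247.16038086]), 'tool_rot': array([-9.43246322e-04,  9.80184439e-01,  1.98084751e-01, -8.05668273e-05]), 'contact_force': array([ 0.33686205,  0.70700444, -0.13199789]), 'ft_torque': array([-0.03360645, -0.08199092,  0.05025797]), 'finger_force': 0.0, 'opening': 85.33301637221867}
```

View pics/t0.png

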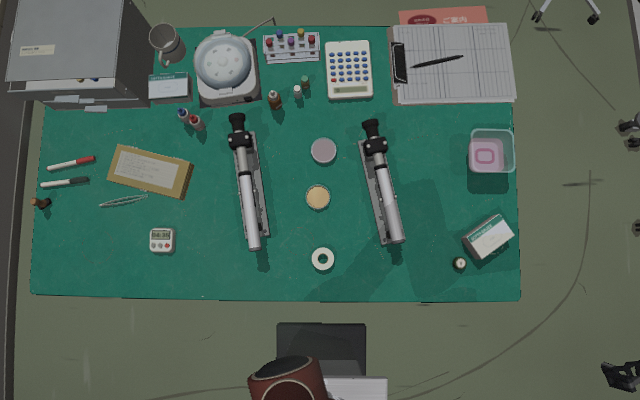

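View pics/s0.png

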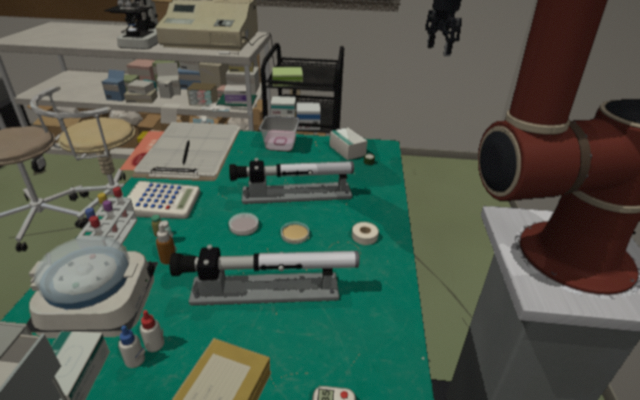

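The two legs are near top columns 250 (long, more bare steel) and 382 (short). "rotation" is a quaternion, so I'll fix the helper and enlarge both legs.

```bash
sed -i 's/return np.array(f\["origin"\]),np.array(f\["rotation"\])/return np.array(f["origin"]),Rq(f["rotation"])/' h.py
python3 - <<'E'
from h import *
f=load("t0");im=f["pixels"][:,:,::-1]
a=im[105:255,335:435];b=im[105:255,205:305]
cv2.imwrite("pics/c0.png",cv2.resize(np.hstack([b,a]),None,fx=4,fy=4,interpolation=cv2.INTER_CUBIC))
E
```

```text
(no output)
```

View pics/c0.png

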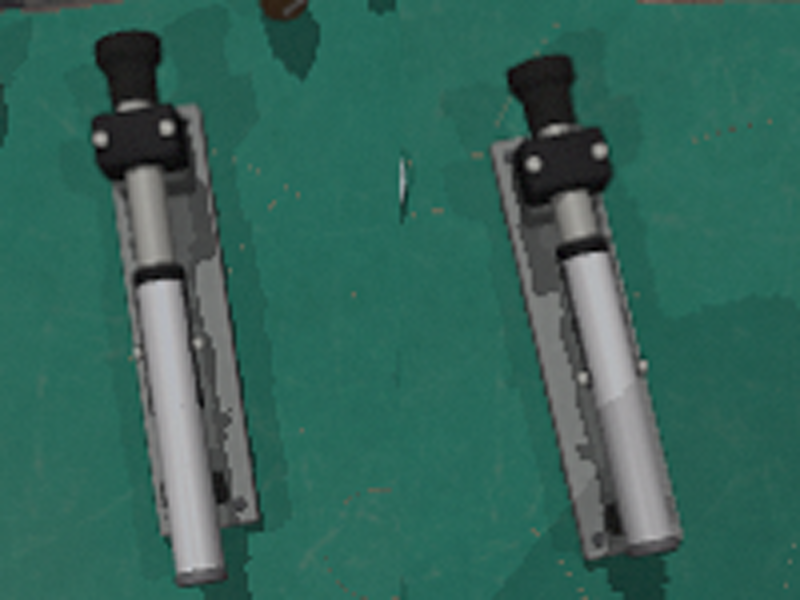

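Right leg is the short one (≈28 mm steel): buttons at crop (583,377) and (643,366), collar centre (582,245), plugged end centre (654,545).

```bash
python3 - <<'E'
from h import *
f=load("t0")
u=lambda x,y:((x-400+.5)/4-.5+335,(y+.5)/4-.5+105)
ul=lambda x,y:((x+.5)/4-.5+205,(y+.5)/4-.5+105)
b1=ray(f,u(583,377),70);b2=ray(f,u(643,366),70);m=ray(f,u(582,245),72);e=ray(f,u(654,543),72)
print(b1,b2,np.linalg.norm(b1-b2),(b1+b2)/2);print(m,e,np.linalg.norm(m-e))
for a,b in((b1,b2),(e,m)):
  d=b-a;print(np.degrees(np.arctan2(d[1],d[0])))
c1=ray(f,u(493,145),12);c2=ray(f,u(592,560),12);d=c1-c2;print(c1,c2,np.linalg.norm(d),np.degrees(np.arctan2(d[1],d[0])))
l1=ray(f,ul(137,353),70);l2=ray(f,ul(198,342),70);print("long",l1,l2)
s=read_state();R=Rq(s["tool_rot"]);print(R.round(3));print(s["time"])
E
```

```text
[ 562.05062934 -134.17533132   70.        ] [ 568.6026283  -168.17452827   70.        ] 34.62476112462263 [ 565.32662882 -151.17492979   70.        ]
[ 637.44721022 -134.06298472   72.        ] [ 468.87539595 -172.87871305   72.        ] 172.9829972394182
-79.09222384948731
12.967035581887135
[712.24893161 -88.44152959  12.        ] [ 461.39636368 -146.33951328   12.        ] 257.4474458092688 12.996553201723417
long [573.29117579 185.79516076  70.        ] [579.82232766 151.179556    70.        ]
[[ 0.922  0.388 -0.001]
 [ 0.388 -0.922  0.002]
 [ 0.    -0.002 -1.   ]]
0.1
```

Consistent values: yaw 13°, grip point ≈(565,-151,70). Tool y needs to turn −9.8° about z. Moving above it.

Request:
send_rows:
  moves:
    - [20,26.5,-3,0,0,-0.01425,1]
    - [20,26.5,-3,0,0,-0.01425,1]
    - [20,26.5,-3,0,0,-0.01425,1]
    - [20,26.5,-3,0,0,-0.01425,1]
    - [20,26.5,-3,0,0,-0.01425,1]
    - [20,26.5,-3,0,0,-0.01425,1]
    - [20,26.5,-3,0,0,-0.01425,1]
    - [20,26.5,-3,0,0,-0.01425,1]
    - [20,26.5,-3,0,0,-0.01425,1]
    - [20,26.5,-3,0,0,-0.01425,1]
    - [20,26.5,-3,0,0,-0.01425,1]
    - [20,26.5,-3,0,0,-0.01425,1]

```text
time: 1.1
ee_pos: [483.2, -256.3, 211.7]
tool_rot: [-0.0, 0.994, 0.113, -0.0]
contact_force: [0.4, -0.6, 0.6]
opening: 85.3
finger_force: 0.0
```

Request:
send_rows:
  moves:
    - [20,26.5,-3,0,0,0,1]
    - [20,26.5,-3,0,0,0,1]
    - [20,26.5,-3,0,0,0,1]
    - [20,26.5,-3,0,0,0,1]
    - [0,0,0,0,0,0,1]
    - [0,0,0,0,0,0,1]
    - [0,0,0,0,0,0,1]

```text
time: 1.68
ee_pos: [562.3, -151.9, 199.8]
tool_rot: [-0.0, 0.993, 0.114, -0.001]
contact_force: [-0.0, 0.2, -0.3]
opening: 85.2
finger_force: 0.0
```

```bash
python3 - <<'E'
from h import *
f=snap("wrist","w0");s=f["state"];R=Rq(s["tool_rot"]);print(s["time"],s["ee_pos"],np.degrees(np.arctan2(R[1,1],R[0,1])),R[:,2],s["contact_force"])
print(proj(f,[[565.3,-151.2,70],[562,-134.2,70],[568.6,-168.2,70]]))
E
```

```text
1.6833 [ 562.33313375 -151.94849707  199.77784207] -76.9241858254 [-1.11601300e-03 -6.39591721e-05 -9.99999375e-01] [-0.00213444  0.20582144 -0.34457326]
[[314.23926813 188.1065241 ]
 [295.10337339 187.42997711]
 [333.34779461 188.78495357]]
```

View pics/w0.png

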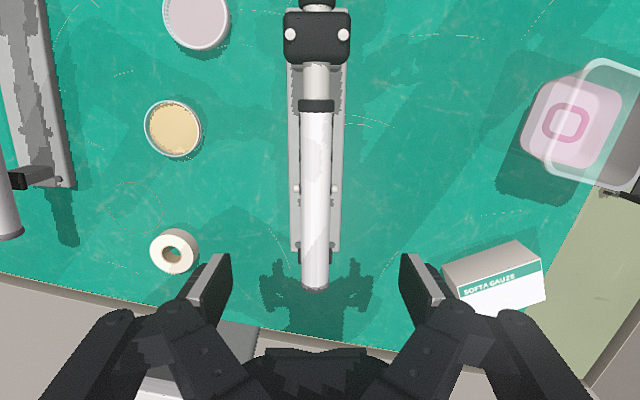

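Wrist view: buttons at about (297,189) and (335,188); collar centre (317,105), end centre (315,289).

```bash
python3 - <<'E'
from h import *
f=load("w0")
a=ray(f,(297,189),70);b=ray(f,(335,188.5),70);print(a,b,np.linalg.norm(a-b),(a+b)/2)
m=ray(f,(317,105),78);e=ray(f,(315,289),70);d=m-e;print(m,e,np.linalg.norm(d),np.degrees(np.arctan2(d[1],d[0])))
E
```

```text
[ 560.93089726 -136.18036262   70.        ] [ 569.20218766 -169.59078244   70.        ] 34.41904120078368 [ 565.06654246 -152.88557253   70.        ]
[ 636.47913941 -137.00993863   78.        ] [ 459.4367725  -176.52643565   70.        ] 181.57519989319033 12.58238034391065
```

Request:
send_rows:
  moves:
    - [1,0,-20,0,0,0,1]
    - [1,0,-25,0,0,0,1]
    - [0.7,0,-25,0,0,0,1]
    - [0,0,-25,0,0,0,1]
    - [0,0,-20,0,0,0,1]
    - [0,0,-12,0,0,0,1]
    - [0,0,-6,0,0,0,1]
    - [0,0,0,0,0,0,1]
    - [0,0,0,0,0,0,1]

```text
time: 2.48
ee_pos: [565.9, -152.6, 68.3]
tool_rot: [0.0, 0.994, 0.113, 0.001]
contact_force: [0.1, -0.3, 0.4]
opening: 85.3
finger_force: 0.0
```

Request:
send_rows:
  moves:
    - [0,0,0,0,0,0,0]
    - [0,0,0,0,0,0,0]
    - [0,0,0,0,0,0,0]
    - [0,0,0,0,0,0,0]
    - [0,0,0,0,0,0,0]
    - [0,0,0,0,0,0,0]
    - [0,0,0,0,0,0,0]
    - [0,0,0,0,0,0,0]
    - [0,0,0,0,0,0,0]
    - [0,0,0,0,0,0,0]

```text
time: 3.32
ee_pos: [566.1, -152.2, 68.9]
tool_rot: [0.0, 0.994, 0.114, 0.001]
contact_force: [-1.1, 1.0, 5.5]
opening: 26.3
finger_force: 58.9
```

```bash
python3 - <<'E'
from h import *
f=snap("wrist","w1");print(f["state"]["ee_pos"],f["state"]["contact_force"],f["state"]["opening"],f["state"]["finger_force"])
cv2.imwrite("pics/w1c.png",cv2.resize(f["pixels"][:,150:490,::-1],None,fx=1.5,fy=1.5))
E
```

```text
[ 566.10860412 -152.15337098   68.91767211] [-1.13997758  1.00531047  5.50709605] 26.296859100649932 58.889925330877304
```

View pics/w1c.png

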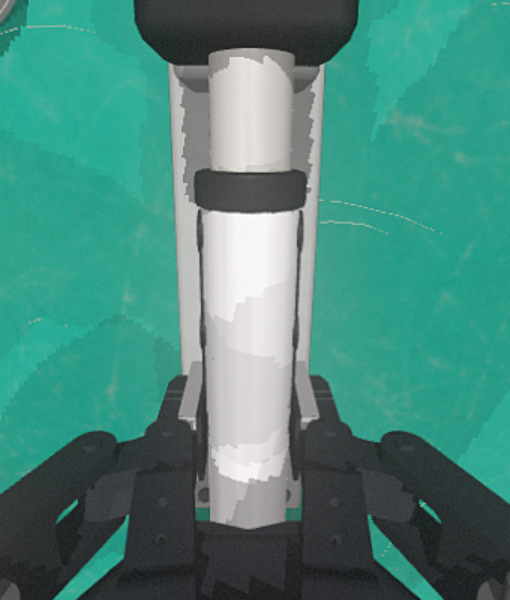

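Jaws hold the tube (26 mm, 59 N) with the buttons under the pads. Pull along the leg's −x.

Request:
send_rows:
  moves:
    - [-1.46,-0.33,0,0,0,0,0]
    - [-1.95,-0.45,0,0,0,0,0]
    - [-1.95,-0.45,0,0,0,0,0]
    - [-1.95,-0.45,0,0,0,0,0]
    - [-1.95,-0.45,0,0,0,0,0]

```text
time: 3.78
ee_pos: [559.3, -153.7, 68.9]
tool_rot: [0.0, 0.994, 0.113, 0.004]
contact_force: [8.2, 3.0, 0.0]
opening: 26.1
finger_force: 59.0
```

Request:
send_rows:
  moves:
    - [-1.95,-0.45,0,0,0,0,0]
    - [-1.95,-0.45,0,0,0,0,0]
    - [-1.95,-0.45,0,0,0,0,0]
    - [-1.95,-0.45,0,0,0,0,0]
    - [-1.95,-0.45,0,0,0,0,0]
    - [-1.95,-0.45,0,0,0,0,0]
    - [-1.95,-0.45,0,0,0,0,0]
    - [-1.95,-0.45,0,0,0,0,0]
    - [-1.95,-0.45,0,0,0,0,0]
    - [0,0,0,0,0,0,0]
    - [0,0,0,0,0,0,0]

```text
time: 4.7
ee_pos: [539.7, -158.4, 68.9]
tool_rot: [0.001, 0.994, 0.114, 0.001]
contact_force: [1.5, 1.1, 6.9]
opening: 26.2
finger_force: 58.8
```

```bash
python3 - <<'E'
from h import *
f=snap("wrist","w2");print(f["state"]["ee_pos"],f["state"]["contact_force"],f["state"]["opening"],f["state"]["finger_force"])
cv2.imwrite("pics/w2c.png",cv2.resize(f["pixels"][:,150:490,::-1],None,fx=1.5,fy=1.5))
E
```

```text
[ 539.6960411  -158.39546486   68.86416218] [1.48765897 1.09473202 6.89447443] 26.23120236930228 58.81663262844086
```

View pics/w2c.png

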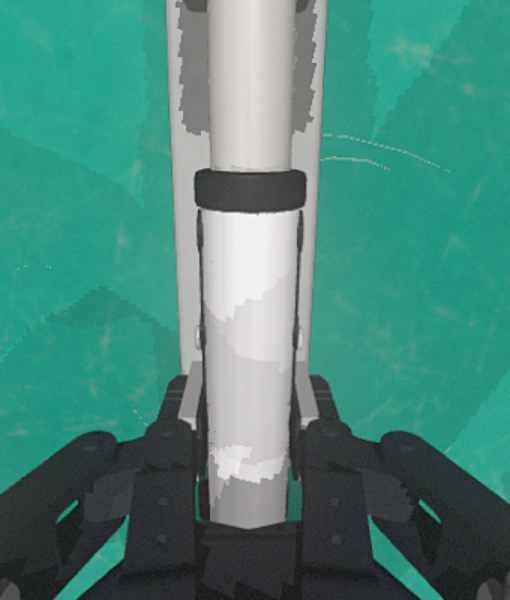

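Collar moved with the fingers (steel now ≈55 mm); buttons show at crop (197,338)/(299,338), clear of the pads. A few more mm until it stops firmly.

Request:
send_rows:
  moves:
    - [-0.97,-0.22,0,0,0,0,0]
    - [-0.97,-0.22,0,0,0,0,0]
    - [-0.97,-0.22,0,0,0,0,0]
    - [-0.97,-0.22,0,0,0,0,0]
    - [0,0,0,0,0,0,0]
    - [0,0,0,0,0,0,0]

```text
time: 5.25
ee_pos: [535.5, -159.4, 68.9]
tool_rot: [0.001, 0.994, 0.114, 0.001]
contact_force: [1.2, 1.5, 7.9]
opening: 26.4
finger_force: 59.3
```

```bash
python3 - <<'E'
from h import *
f=snap("wrist","w3")
g=load("w2")
a=[cv2.resize(x["pixels"][190:270,240:380,::-1],None,fx=5,fy=3.5,interpolation=cv2.INTER_CUBIC) for x in(g,f)]
cv2.imwrite("pics/w3c.png",np.vstack(a))
E
```

```text
(no output)
```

View pics/w3c.png

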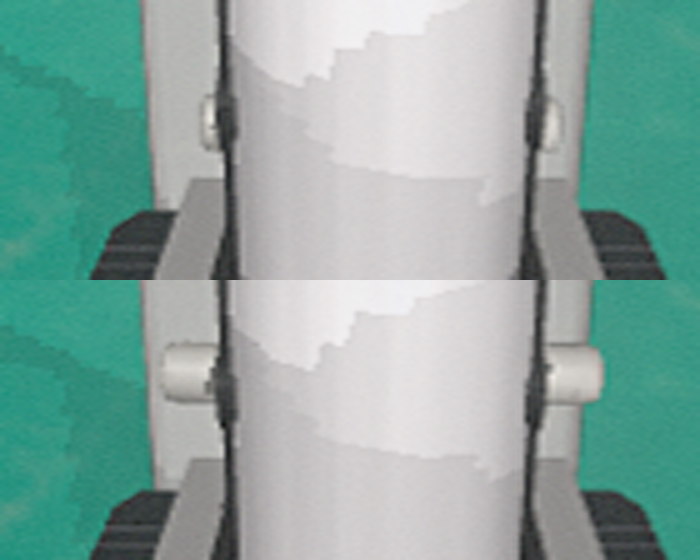

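Both buttons have snapped fully out (lower half, rows ≈372). Release and retreat up.

Request:
send_rows:
  moves:
    - [0,0,0,0,0,0,1]
    - [0,0,0,0,0,0,1]
    - [0,0,0,0,0,0,1]
    - [0,0,0,0,0,0,1]
    - [0,0,0,0,0,0,1]
    - [0,0,0,0,0,0,1]
    - [0,0,0,0,0,0,1]
    - [0,0,0,0,0,0,1]
    - [0,0,0,0,0,0,1]

```text
time: 6.05
ee_pos: [534.7, -159.0, 67.3]
tool_rot: [-0.0, 0.994, 0.114, -0.0]
contact_force: [-0.1, -0.2, 0.5]
opening: 85.2
finger_force: 0.0
```

Request:
send_rows:
  moves:
    - [0,0,10,0,0,0,1]
    - [0,0,20,0,0,0,1]
    - [0,0,25,0,0,0,1]
    - [0,0,25,0,0,0,1]
    - [0,0,25,0,0,0,1]
    - [0,0,20,0,0,0,1]
    - [0,0,5,0,0,0,1]
    - [0,0,0,0,0,0,1]
    - [0,0,0,0,0,0,1]
    - [0,0,0,0,0,0,1]

```text
time: 6.88
ee_pos: [533.7, -158.6, 195.3]
tool_rot: [-0.001, 0.994, 0.114, -0.001]
contact_force: [-0.5, 0.2, -1.3]
opening: 85.2
finger_force: 0.0
```

```bash
python3 - <<'E'
from h import *
f=snap("wrist","w4");print(f["state"]["ee_pos"])
E
```

```text
[ 533.7329262  -158.56590263  195.32151856]
```

View pics/w4.png

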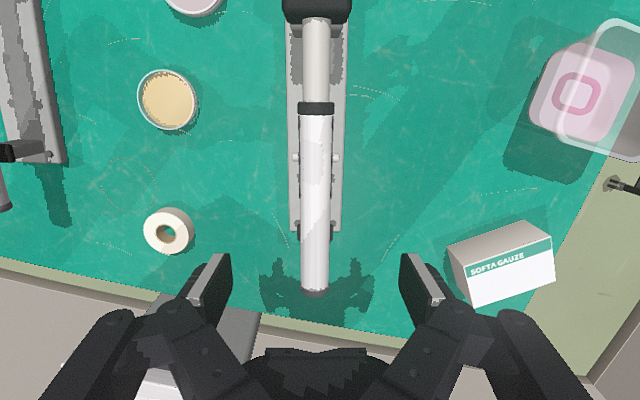

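The leg is extended: buttons are out at (296,157) and (336,157), and the collar at (317,108) is one hole farther from the jaw. The gripper is clear.

```bash
python3 -c "
from plant import workorder
print(workorder.close_job())"
```

```text
the job is handed in; nothing more can be done
None
```

The shorter leg's outer tube now sits one hole further out with both buttons snapped out; I released it, didn't touch the longer leg, and handed the job in at about 7 s.

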